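Fetch the print roller from behind the pressure screws

ROBOT

A 7-joint arm with a two-finger parallel gripper is mounted at the origin on the work surface. World frame = base frame: x ahead of the robot, y to its left, z up, the work surface at z = 0. Lengths are in m, angles in rad, forces in N, time in s.
With the tool pointing down it reaches from about 0.4 to 0.875 m from the base axis. Payload 6.5 kg.
Tool frame: the origin (TCP) lies on the centre line of the jaws, within the pads' length; the fingertips stand 8 mm ahead of it and the grasp point (between the pads) lies 11 mm behind it (nose_length is the distance from the TCP to the fingertips, in m); z points along the fingers, y is the line along which they close (so a half turn about z gives the same grasp; the last joint's range is limited). The gripper opens to 85 mm and grips with 20 to 120 N. Pads are 22 mm wide; open, the fingers measure 114 mm over their backs; the gripper's body (76 mm by 85 mm) begins 54 mm behind the grasp point. The pads swing forward as they close: fully open they stand 13 mm farther back than shut.
Start: joints at [1.083, 0.536, -0.004, 1.538, 0.003, 1.067, -0.071], TCP at [0.266, -0.593, 0.239] pointing down, gripper open.
Joint ranges: [-2.7, 2.7], [-0.37, 2.16], [-1.27, 1.26], [0.24, 2.4], [-1.31, 4.45], [0.19, 1.91], [-2.76, 2.76]. Speed limits (rad/s): [2.39, 2.39, 3.14, 3.14, 3.14, 3.14, 3.14].

INTERFACE

Orientations are given as a 3x3 rotation matrix whose columns are the frame's x, y, z axes.
In Python, from bench import state, capture, camera_params, job_done, outline_of, place_of, nose_length gives the robot as it stands.
- The arm moves only by the tool drive_tool, never from a script. Its argument "series" is a list of rows, each a list of 5 numbers: the shift along the tool's x, y, z in units of 60 mm (1.0 is 60 mm), then the turn about the tool's z in units of 5 degrees (1.0 is 5 degrees), then the opening, from 0 (shut) to 1 (fully open). A call has 1 to 8 rows; each row shifts and turns the commanded pose from where the row before left it, along the tool's axes as they then stand; what a row does not reach is not made up. A row lasts 1/8 s, in which the tool goes at most 62.5 mm and 10.7 degrees, less where a joint would pass 70% of its speed; a pose out of reach is approached as far as the arm can. A call is refused whole if a number of a shift passes 1 or a number of a turn 1, either way. A call with a gripper value outside its range is refused whole. The fingers move at their own pace and stop on an object; "squeeze" is the grip in N (left out, the last holds). Time passes only in rows, so rows that do not move let the fingers close. It gives the time, the measured TCP pose, the force, the opening and the grip force at its end, in the units of the state.
- state(): the state, without advancing time (a new reading comes with each control period).
- capture(name): name is "side" or "top"; returns the picture (420x560x3 uint8, red, green, blue); there is no depth.
- camera_params(name): a dict with "camera_matrix" (3x3 intrinsics, pixels), "world_from_camera" (4x4, takes a point from camera to world coordinates). Camera axes: x right, y up, looking along -z (the intrinsics and any distortion apply to the point x, -y, -z); pixel columns grow to the right and rows downward; lengths in m; the calibration is good to about 2 mm. A picture is of the moment at which its call begins. camera_params takes no time and is no camera call.
- job_done(): hands the job in; it is judged then, once.
Trained networks look in the newest picture that a camera, given by its name, has taken for a name from the list of things; names that differ only in an ending like _2 or _b are one class to them, and where a whole thing is asked for, a point or a joint stands for the part that bears it (a point fixed in the world has none). Each returns a list of dicts, best first, with "conf" (0 to 1); they miss things now and then, are a little off and sometimes report something else, mostly with a low value. They report only what shows in the picture. A call takes as long as a camera call. They do not tell look-alikes from the thing itself.
- outline_of(name, camera): "pixels" (420x560 bool, what is visible of it) and "extent" ([left, top, width, height] in pixels, round what is visible of it).
- place_of(name, camera): "pixel" ([row, column] in pixels: a listed point, or the origin of a listed thing).
The state is a dict: "time_s": time; "qpos": joint angles; "qd": joint speeds; "joint_torque": joint torques, N m; "eef_pos": TCP position; "orientation": TCP orientation; "ft_force": force on the tool from outside, world axes, zero at the start; "ft_torque": the same for the moment, N m; "width": opening from 0.0 (shut) to 1.0 (fully open); "grip_force": force on a finger pad.
Only numpy, scipy, OpenCV 4.12 (cv2) and the standard library are available. Lean on these libraries where they do the work, as an engineer would, in place of code of your own. Each camera call takes 0.05 s, during which the arm holds its last target. There are 200 camera calls.

TASK

The copper print roller lies behind two black pressure screws. First move both screws out of the way and stand them in the yellow tray, leaving the roller where it is; then lay the roller in the two green V rests of the drive mount while both screws wait in the tray; then stand each screw back upright on the disc of its own colour, its foot wholly on the disc. Do not disturb the label roll or the cleaner bottle.

Things in the scene. Friction and masses are not known exactly. Their poses are not given: they have to be found in the camera images.
- screw_red: Black pressure screw standing upright, red collar and a red disc (36 mm) on top; round, 84 mm tall, about 0.22 kg. Foot 46 mm wide, slim neck, black grip head 54 mm wide from 62 to 84 mm above the foot: take it by the head. Origin: centre of the foot's underside; z up. Starts centred on nest_red, 68 mm from the other screw, just in front of the roller.
- screw_blue: Black pressure screw standing upright, blue collar and a blue disc (36 mm) on top; round, 84 mm tall, about 0.22 kg. Foot 46 mm wide, slim neck, black grip head 54 mm wide from 62 to 84 mm above the foot: take it by the head. Origin: centre of the foot's underside; z up. Starts centred on nest_blue, 68 mm from the other screw, just in front of the roller.
- roller: Copper print roller lying level: body 32 mm in diameter, 100 mm long, with fine brass rings; a steel journal 16 mm in diameter at each end; 156 mm long overall, about 0.35 kg. Origin: its centre, on the axis. Its y axis runs along its length; it can roll, so x and z may point anywhere. Starts with its journals in the station's grey V rests, axis 32 mm above the bench.
- nest_red: Flat fixed red disc, 60 mm across, 3 mm thick, glued on the station plate: the home of the screw with the red top. A tab 30 mm wide of the same colour reaches to 37 mm from its centre along the station's -x. Origin: centre of the disc's underside; its top is 3 mm above this, 9 mm above the bench. At the start its screw covers all but rim and tab.
- nest_blue: Flat fixed blue disc, 60 mm across, 3 mm thick, glued on the station plate: the home of the screw with the blue top. A tab 30 mm wide of the same colour reaches to 37 mm from its centre along the station's -x. Origin: centre of the disc's underside; its top is 3 mm above this, 9 mm above the bench. At the start its screw covers all but rim and tab.
- station: Fixed aluminium plate 136 (x) by 160 (y) by 6 mm. Origin: centre of its underside, on the bench. Two grey V rests (90 degrees, mouth 42 mm wide, tips 42 mm above the bench, 12 mm thick, at y = +64 and -64 mm) at x = +29 mm hold the roller along y; nests in front at x = -31 mm, y = +34 and -34 mm. x points from screws to roller. Screw heads are 14 mm apart: close the fingers along x.
- tray: Fixed yellow open tray with a grey floor, 120 (x) by 190 (y) mm outside, walls 5 mm thick and 22 mm high, floor 5 mm above the bench. Origin: centre of its underside, on the bench. Room for both screws side by side, for example at y = +45 and -45 mm.
- mount: Fixed drive mount: steel plate 100 (x) by 160 (y) by 6 mm, two green V rests (90 degrees, mouth 42 mm wide, tips 42 mm above the bench, 12 mm thick, at y = +64 and -64 mm) at x = 0, and a green housing 44 by 36 mm, 60 mm tall, centred at y = +104 mm. Origin: centre of its underside, on the bench. The roller lies along y, either way round, axis 32 mm up, with 8 mm end play.
- label_roll: Bystander: white paper roll standing on its end, 84 mm across, 50 mm tall. Origin: centre of its underside. Leave it alone.
- cleaner: Bystander: amber bottle with a white cap, 60 mm across, 130 mm tall. Origin: centre of its underside. Leave it alone.
Not all that is in view belongs to the job. Leave any pink or turquoise look-alike of the screw_red alone. Leave any turquoise look-alike of the mount alone.

How it is judged:
On the way, in this order (a step that is already met when the one before it is completed fails the run):
1. both screws stand upright and released in the yellow tray while the roller still lies in the station (x of screw_red in the frame of tray between -0.045 and 0.045 m and y of screw_red in the frame of tray between -0.078 and 0.078 m and z of each of screw_red, screw_blue in the frame of tray below 0.015 m and angle between each of screw_red, screw_blue's own z axis and vertical below 0.12 rad and linear speed of each of screw_red, screw_blue below 0.02 m/s and contact force between each of screw_red, screw_blue and the fingers below 0.1 N and x of screw_blue in the frame of tray between -0.045 and 0.045 m and y of screw_blue in the frame of tray between -0.078 and 0.078 m and distance of roller from where it was at the start of the episode below 0.015 m), for 0.2 s.
2. the roller lies released in both green V rests of the mount while both screws still stand in the tray (x of roller in the frame of mount between -0.006 and 0.006 m and y of roller in the frame of mount between -0.013 and 0.013 m and z of roller in the frame of mount between 0.027 and 0.037 m and angle between the y axis of roller and the y axis of mount, either way round below 0.1 rad and linear speed of each of roller, screw_red, screw_blue below 0.02 m/s and contact force between each of roller, screw_red, screw_blue and the fingers below 0.1 N and x of screw_red in the frame of tray between -0.045 and 0.045 m and y of screw_red in the frame of tray between -0.078 and 0.078 m and z of each of screw_red, screw_blue in the frame of tray below 0.015 m and angle between each of screw_red, screw_blue's own z axis and vertical below 0.12 rad and x of screw_blue in the frame of tray between -0.045 and 0.045 m and y of screw_blue in the frame of tray between -0.078 and 0.078 m), for 0.2 s.
At the end, for the whole second after the job is handed in: The roller rests released in both V rests of the mount (axis within 6 mm across, 13 mm along, 0.1 rad, 27 to 37 mm above the mount's underside); each screw stands upright (within 0.08 rad) on the nest of its own colour, within 12 mm of its centre; all at rest (x of roller in the frame of mount between -0.006 and 0.006 m and y of roller in the frame of mount between -0.013 and 0.013 m and z of roller in the frame of mount between 0.027 and 0.037 m and angle between the y axis of roller and the y axis of mount, either way round below 0.1 rad and linear speed of each of roller, screw_red, screw_blue below 0.02 m/s and contact force between roller and the fingers below 0.1 N and horizontal distance between screw_red and nest_red below 0.012 m and z of screw_red in the frame of nest_red between 0 and 0.008 m and angle between each of screw_red, screw_blue's own z axis and vertical below 0.08 rad and angular speed of each of screw_red, screw_blue below 0.2 rad/s and horizontal distance between screw_blue and nest_blue below 0.012 m and z of screw_blue in the frame of nest_blue between 0 and 0.008 m); the robot touches nothing.
It fails at once if the label roll or the cleaner bottle is moved more than 20 mm or tipped (distance of any of label_roll, cleaner from where it was at the start of the episode above 0.02 m or angle between any of label_roll, cleaner's own z axis and vertical above 0.3 rad).
It also fails if it takes over 109 s, if anything falls off the work surface, if the arm or the gripper's body presses on something with over 40 N, if the wrist force passes 120 N, or if a joint passes its speed limit or range.

## Working session

There is one attempt and no reset: what is moved stays moved. The work goes in short steps, Python scripts to look and compute and a tool call to move; the robot and the scene stay as the last step left them, time stands still between calls to the robot, and variables do not carry over. Pictures are saved under pics/ and viewed, at most 14 in all, crops included, and the job is handed in when it is done.

Besides the shell and the picture viewer there is one more tool, called after "Emit:" as name(argument=value, ...), one argument or row to a line, values as JSON. drive_tool: Moves the arm, as the interface text tells. Its arguments: {"type":"object","properties":{"series":{"type":"array"},"squeeze":{"type":"number"}},"required":["series"]}

```bash
mkdir -p pics; cat > h.py <<'E'
import numpy as np, cv2
from bench import *
def save(name,fn,crop=None,s=1):
    im=capture(name)
    if crop: im=im[crop[0]:crop[1],crop[2]:crop[3]]
    cv2.imwrite('pics/'+fn,cv2.resize(im[:,:,::-1],None,fx=s,fy=s,interpolation=cv2.INTER_CUBIC)); return im
def ray(cam,rc):
    p=camera_params(cam);K=p['camera_matrix'];T=np.array(p['world_from_camera'])
    d=np.linalg.inv(K)@[rc[1],rc[0],1]; d=T[:3,:3]@[d[0],-d[1],-d[2]]
    return T[:3,3],d
def at(cam,rc,z):
    o,d=ray(cam,rc); return (o+d*(z-o[2])/d[2]).round(4)
def proj(cam,P):
    p=camera_params(cam);K=np.array(p['camera_matrix']);T=np.array(p['world_from_camera'])
    c=T[:3,:3].T@(np.array(P)-T[:3,3]); u=K@[c[0],-c[1],-c[2]]; return (u[:2]/u[2])[::-1].round(1)
E
python3 - <<'E'
from h import *
save('top','t1.png');save('side','s1.png')
for c in('top','side'):
    p=camera_params(c);print(c,p)
    for n in ['screw_red','screw_blue','roller','nest_red','nest_blue','station','tray','mount','label_roll','cleaner']:
        print(n,[(round(d['conf'],2),np.round(d['pixel'],1).tolist(),at(c,d['pixel'],{'roller':.032}.get(n,0)).tolist()) for d in place_of(n,c)])
s=state();print(s['eef_pos'],s['orientation'],s['time_s'],nose_length)
E
```

```text
top {'camera_matrix': array([[476.14342521,   0.        , 284.83990942],
       [  0.        , 476.14342521, 210.22739617],
       [  0.        ,   0.        ,   1.        ]]), 'world_from_camera': array([[-0.02057537,  0.99422102, -0.10536233,  0.34731213],
       [-0.99966826, -0.01882532,  0.01757758,  0.14773736],
       [ 0.01549252,  0.10568904,  0.99427854,  1.2888276 ],
       [ 0.        ,  0.        ,  0.        ,  1.        ]])}
screw_red [(0.91, [234.0, 349.0], [0.4157, -0.0478, 0.0]), (0.66, [184.2, 317.8], [0.5539, 0.0331, 0.0]), (0.62, [223.2, 307.0], [0.4473, 0.0655, 0.0])]
screw_blue [(0.66, [173.6, 343.4], [0.5821, -0.0382, 0.0])]
roller [(0.76, [157.6, 320.9], [0.621, 0.0256, 0.032])]
nest_red [(0.71, [183.2, 317.4], [0.5567, 0.0341, 0.0])]
nest_blue [(0.62, [177.9, 341.7], [0.5702, -0.0331, 0.0])]
station [(0.89, [171.3, 325.9], [0.5894, 0.0098, 0.0])]
tray [(0.65, [220.6, 441.2], [0.4473, -0.3013, 0.0])]
mount [(0.83, [185.7, 107.1], [0.5602, 0.6073, 0.0]), (0.77, [215.8, 210.8], [0.4725, 0.3261, 0.0]), (0.74, [293.9, 215.1], [0.2631, 0.3155, 0.0])]
label_roll [(
[... 1094 characters left out ...]
, [0.5657, -0.0242, 0.0])]
station [(0.58, [191.6, 270.4], [0.5897, 0.0094, -0.0]), (0.2, [156.5, 340.9], [0.4524, -0.2965, 0.0])]
tray []
mount [(0.91, [297.5, 313.2], [0.2675, 0.3212, 0.0]), (0.66, [334.1, 160.7], [0.5596, 0.6073, 0.0]), (0.55, [265.9, 248.9], [0.4795, 0.3177, 0.0])]
label_roll [(0.95, [140.5, 285.8], [0.6933, -0.2879, 0.0]), (0.48, [155.6, 340.3], [0.4567, -0.3007, 0.0])]
cleaner [(0.59, [234.6, 190.6], [0.7086, 0.3053, 0.0]), (0.33, [267.8, 248.6], [0.4765, 0.3238, -0.0])]
[ 0.26609885 -0.59304487  0.23928786] [[ 9.12349551e-01  4.09412136e-01 -1.53585955e-05]
 [ 4.09412136e-01 -9.12349551e-01 -2.25939762e-05]
 [-2.32626557e-05  1.43256087e-05 -1.00000000e+00]] 1.1 0.008
```

View pics/t1.png

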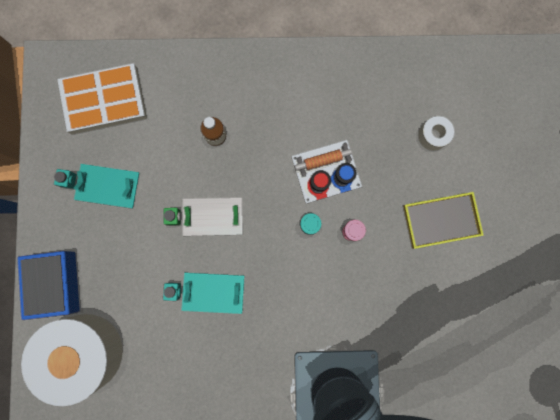

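View pics/s1.png

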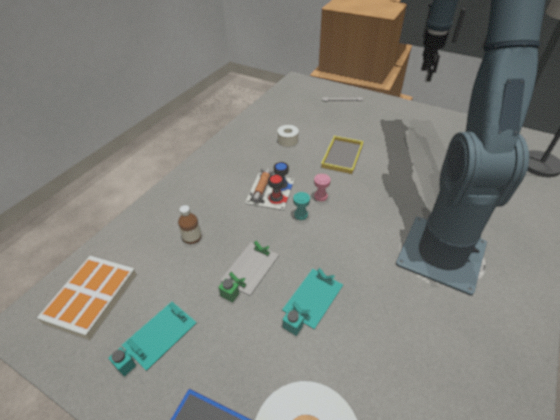

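The top view shows these candidates for each thing:
- **Screws:** red at (181,319), blue at (173,346). The look-alikes, turquoise at (224,311) and pink at (231,355), stand outside the station.
- **Mount:** the steel plate with green rests at (216,212) fits. The two with turquoise plates at (186,107) and (293,213) are look-alikes.
- **Tray:** the yellow one at (220,444).

I'll confirm these in a crop while measuring.

```bash
cat > m.py <<'E'
from h import *
def blobs(cam,im,lo,hi,box,minA=6):
    hsv=cv2.cvtColor(im,cv2.COLOR_RGB2HSV); m=cv2.inRange(hsv,lo,hi)
    k=np.zeros_like(m);k[box[0]:box[1],box[2]:box[3]]=1;m*=k
    n,l,st,ce=cv2.connectedComponentsWithStats(m)
    return [(int(st[i,4]),ce[i][::-1].round(1).tolist(),(l==i)) for i in range(1,n) if st[i,4]>=minA]
E
python3 - <<'E'
from m import *
im=save('top','c1.png',(120,260,150,500),2.2); im=capture('top')
box=(130,210,285,370)
for nm,lo,hi in(('red',(170,120,90),(180,255,255)),('red2',(0,190,90),(5,255,255)),('blue',(105,120,60),(125,255,255)),('copper',(6,100,80),(18,255,255))):
    for a,c,_ in blobs('top',im,lo,hi,box): print(nm,a,c,at('top',c,.093),at('top',c,.032),at('top',c,.009))
for a,c,_ in blobs('top',im,(50,120,30),(75,255,255),(190,240,155,250)): print('green',a,c,at('top',c,.042),at('top',c,.06),at('top',c,.032))
bl=blobs('top',im,(22,120,80),(34,255,255),(180,260,395,495))
for a,c,m in bl:
    r=cv2.minAreaRect(cv2.findNonZero(m.astype(np.uint8))); b=cv2.boxPoints(r)
    print('tray',a,r,[at('top',p[::-1],.022).tolist() for p in b],at('top',r[0][::-1],.022))
for n in('mount','station','roller','tray'):
    for d in outline_of(n,'top')[:3]:
        r=cv2.minAreaRect(cv2.findNonZero(d['pixels'].astype(np.uint8))); b=[at('top',p[::-1],.006) for p in cv2.boxPoints(r)]
        print(n,round(d['conf'],2),r[0],np.mean(b,0),[np.round(b[i+1]-b[i],3)[:2].tolist() for i in(0,1)])
E
```

```text
blue 178 [172.0, 346.0] [ 0.5692 -0.0315  0.093 ] [ 0.5805 -0.0407  0.032 ] [ 0.5848 -0.0441  0.009 ]
blue 115 [184.4, 340.4] [ 0.5374 -0.0162  0.093 ] [ 0.5471 -0.0245  0.032 ] [ 0.5508 -0.0277  0.009 ]
copper 383 [159.2, 323.3] [0.6034 0.0255 0.093 ] [0.6165 0.0193 0.032 ] [0.6214 0.0169 0.009 ]
green 72 [215.8, 187.3] [0.4696 0.3817 0.042 ] [0.4678 0.3784 0.06  ] [0.4706 0.3836 0.032 ]
green 47 [214.4, 235.1] [0.4709 0.2566 0.042 ] [0.4691 0.255  0.06  ] [0.4719 0.2575 0.032 ]
green 43 [209.7, 172.1] [0.4864 0.4215 0.042 ] [0.4844 0.4176 0.06  ] [0.4875 0.4237 0.032 ]
green 65 [221.6, 171.8] [0.4551 0.4222 0.042 ] [0.4536 0.4182 0.06  ] [0.456  0.4244 0.032 ]
tray 553 ((442.951904296875, 219.74725341796875), (44.57946014404297, 72.1317138671875), 79.2156982421875) [[0.4907, -0.1937, 0.022], [0.5239, -0.3878, 0.022], [0.4051, -0.4028, 0.022], [0.3729, -0.2105, 0.022]] [ 0.4478 -0.2985  0.022 ]
mount 0.86 (95.16999816894531, 184.3100128173828) [0.56375  0.637275 0.006   ] [[0.1, -0.011], [-0.037, -0.227]]
mount 0.78 (202.19699096679688, 216.91009521484375) [0.469575 0.34825  0.006   ] [[0.003, -0.218], [-0.105, -0.002]]
mount 0.72 (202.88671875, 292.1519470214844) [0.26895  0.346975 0.006   ] [[0.101, -0.005], [-0.016, -0.212]]
station 0.9 (326.1509094238281, 171.02830505371094) [0.5894   0.009625 0.006   ] [[0.043, -0.158], [-0.135, -0.033]]
roller 0.88 (322.4288330078125, 159.27223205566406) [0.621975 0.018775 0.006   ] [[0.045, -0.152], [-0.032, -0.009]]
tray 0.65 (442.3351135253906, 220.14585876464844) [ 0.44835  -0.302625  0.006   ] [[0.035, -0.201], [-0.122, -0.016]]
```

View pics/c1.png

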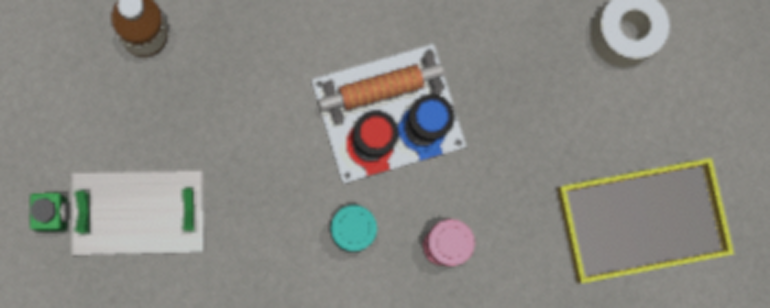

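The crop confirms it: the red and blue discs are on the white station at top-image pixels (181,319) and (173,346), and the pink and turquoise pieces stand apart. The mount with the steel plate and green rests is at (216,212), housing to the left. First I'll turn the tool so the jaws close along the station's x.

Emit:
drive_tool(
  series=[
    [0,0,0,-1,1],
    [0,0,0,-1,1],
    [0,0,0,-1,1],
    [0,0,0,-1,1],
    [0,0,0,-1,1],
    [0,0,0,-1,1],
    [0,0,0,-1,1],
    [0,0,0,-1,1],
  ],
)

```text
time_s: 2.4
eef_pos: [0.266, -0.593, 0.2393]
orientation: [[0.433, 0.901, -0.0], [0.901, -0.433, -0.0], [-0.0, -0.0, -1.0]]
ft_force: [1.3, 0.7, -0.7]
width: 0.996
grip_force: 0.0
```

Emit:
drive_tool(
  series=[
    [0,0,0,-1,1],
    [0,0,0,-1,1],
    [0,0,0,-1,1],
    [0,0,0,-1,1],
    [0,0,0,-1,1],
    [0,0,0,-1,1],
    [0,0,0,-1,1],
    [0,0,0,-1,1],
  ],
)

```text
time_s: 3.4
eef_pos: [0.266, -0.5931, 0.2393]
orientation: [[-0.247, 0.969, -0.0], [0.969, 0.247, -0.0], [-0.0, -0.0, -1.0]]
ft_force: [-1.0, 0.6, 0.4]
width: 1.0
grip_force: 0.0
```

```bash
cat > plan.py <<'E'
import sys,numpy as np
from bench import state
def go(x,y,z,yaw=None):  # yaw: wanted direction of tool y, deg, mod 180
    s=state();R=np.array(s['orientation']);p=np.array(s['eef_pos'])
    d=R.T@(np.array([x,y,z])-p)/.06
    a=np.degrees(np.arctan2(R[1,1],R[0,1]))
    print('t',round(s['time_s'],2),'p',p.round(4),'tooly',a.round(2),'tilt',R[:,2].round(4)[:2],'w',round(s['width'],3),'grip',round(s['grip_force'],1))
    print('shift units',d.round(3),'rows>=',np.linalg.norm(d).round(1), 'turn units', None if yaw is None else round(-((yaw-a+90)%180-90)/5,2))
if __name__=='__main__': go(*map(float,sys.argv[1:]))
E
python3 - <<'E'
from m import *
from plan import go
im=capture('top')
for a,c,m in blobs('top',im,(0,130,110),(8,255,255),(130,210,285,370),4)+blobs('top',im,(172,130,110),(180,255,255),(130,210,285,370),4):
    print(a,c,at('top',c,.093),at('top',c,.009))
go(.5507,.0346,.18,14.8)
E
```

```text
167 [179.6, 320.5] [0.5507 0.0342 0.093 ] [0.565  0.0262 0.009 ]
100 [192.7, 317.7] [0.5172 0.0423 0.093 ] [0.5291 0.0349 0.009 ]
t 3.45 p [ 0.2659 -0.5931  0.2392] tooly 14.51 tilt [-0.0002  0.    ] w 1.001 grip 0.0
shift units [8.939 7.216 0.987] rows>= 11.5 turn units -0.06
```

Red's disc top measures (0.5507, 0.0342), which agrees with the station geometry.

Emit:
drive_tool(
  series=[
    [0.745,0.6,0,0,1],
    [0.745,0.6,0,0,1],
    [0.745,0.6,0,0,1],
    [0.745,0.6,0,0,1],
    [0.745,0.6,0,0,1],
    [0.745,0.6,0,0,1],
  ],
)

```text
time_s: 4.2
eef_pos: [0.4106, -0.2786, 0.2396]
orientation: [[-0.243, 0.97, 0.001], [0.97, 0.243, -0.001], [-0.001, 0.001, -1.0]]
ft_force: [1.3, -1.4, 0.0]
width: 1.0
grip_force: 0.0
```

Emit:
drive_tool(
  series=[
    [0.745,0.6,0,0,1],
    [0.745,0.6,0,0,1],
    [0.745,0.6,0,0,1],
    [0.745,0.6,0,0,1],
    [0.745,0.6,0,0,1],
    [0.745,0.6,0,0,1],
    [0,0,0.5,0,1],
    [0,0,0.4,0,1],
  ],
)

```text
time_s: 5.2
eef_pos: [0.5538, 0.0337, 0.1845]
orientation: [[-0.245, 0.97, 0.0], [0.97, 0.245, 0.0], [0.0, 0.0, -1.0]]
ft_force: [-0.1, -0.4, 0.3]
width: 1.0
grip_force: 0.0
```

```bash
python3 plan.py .5507 .0343 .074 14.8
```

```text
t 5.2 p [0.5538 0.0337 0.1845] tooly 14.18 tilt [0.0001 0.    ] w 1.0 grip 0.0
shift units [ 0.023 -0.047  1.841] rows>= 1.8 turn units -0.12
```

Emit:
drive_tool(
  series=[
    [0.02,-0.05,0.45,-0.12,1],
    [0,0,0.45,0,1],
    [0,0,0.5,0,1],
    [0,0,0.44,0,1],
    [0,0,0,0,1],
    [0,0,0,0,0],
    [0,0,0,0,0],
    [0,0,0,0,0],
  ],
  squeeze=40,
)

```text
time_s: 6.2
eef_pos: [0.5513, 0.0333, 0.0763]
orientation: [[-0.255, 0.967, 0.002], [0.967, 0.255, -0.0], [-0.001, 0.002, -1.0]]
ft_force: [-1.8, -1.0, 6.4]
width: 0.624
grip_force: 41.3
```

Emit:
drive_tool(
  series=[
    [0,0,0,0,0],
    [0,0,0,0,0],
    [0,0,0,0,0],
  ],
)

```text
time_s: 6.58
eef_pos: [0.5513, 0.0333, 0.0763]
orientation: [[-0.255, 0.967, 0.002], [0.967, 0.255, -0.0], [-0.001, 0.002, -1.0]]
ft_force: [-1.2, -0.1, 5.9]
width: 0.615
grip_force: 41.3
```

Emit:
drive_tool(
  series=[
    [0,0,-0.3,0,0],
    [0,0,-0.5,0,0],
    [0,0,-0.6,0,0],
    [0,0,-0.6,0,0],
    [0,0,-0.5,0,0],
    [0,0,0,0,0],
  ],
)

```text
time_s: 7.32
eef_pos: [0.5521, 0.0336, 0.2281]
orientation: [[-0.255, 0.967, 0.006], [0.967, 0.255, 0.0], [-0.001, 0.006, -1.0]]
ft_force: [0.8, 0.1, -2.6]
width: 0.618
grip_force: 42.9
```

```bash
python3 plan.py .441 -.254 .2 ; python3 - <<'E'
from h import *
save('side','s2.png',(90,250,200,380),4)
E
```

```text
t 7.33 p [0.5521 0.0336 0.2281] tooly 14.76 tilt [0.0058 0.0002] w 0.618 grip 42.9
shift units [-4.163 -3.014  0.457] rows>= 5.2 turn units None
```

View pics/s2.png

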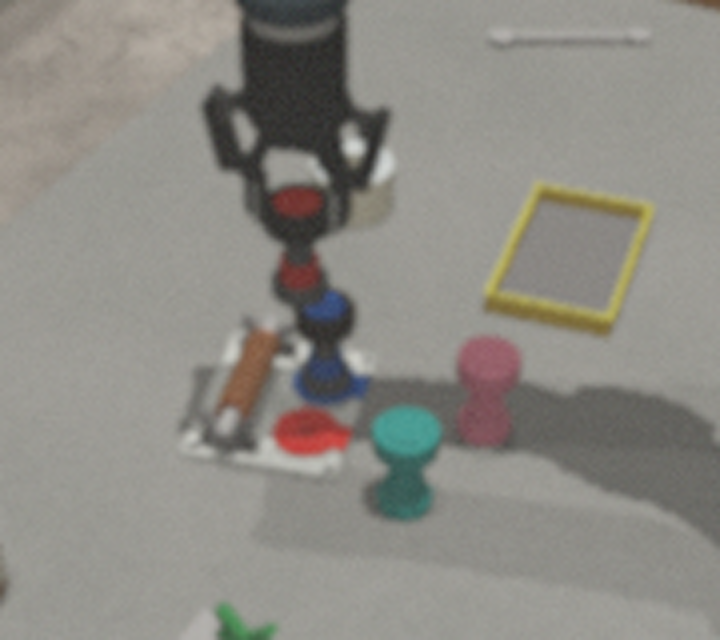

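The side crop shows red held upright by its head, with its nest bare below it. Next I carry it to the tray.

Emit:
drive_tool(
  series=[
    [-0.4,-0.3,0,0,0],
    [-0.6,-0.43,0,0,0],
    [-0.6,-0.43,0,0,0],
    [-0.6,-0.43,0,0,0],
    [-0.6,-0.43,0,0,0],
    [-0.6,-0.43,0,0,0],
    [-0.5,-0.36,0,0,0],
    [-0.26,-0.2,0.46,0,0],
  ],
)

```text
time_s: 8.38
eef_pos: [0.4389, -0.2568, 0.1973]
orientation: [[-0.252, 0.968, 0.001], [0.968, 0.252, -0.002], [-0.002, 0.001, -1.0]]
ft_force: [0.2, 0.6, -2.2]
width: 0.615
grip_force: 42.9
```

```bash
python3 plan.py .441 -.254 .0735
```

```text
t 8.38 p [ 0.4389 -0.2568  0.1973] tooly 14.59 tilt [ 0.0013 -0.0018] w 0.615 grip 42.9
shift units [0.041 0.045 2.063] rows>= 2.1 turn units None
```

Emit:
drive_tool(
  series=[
    [0.04,0.04,0.6,0,0],
    [0,0,0.6,0,0],
    [0,0,0.5,0,0],
    [0,0,0.25,0,0],
    [0,0,0.06,0,0],
    [0,0,0.03,0,0],
    [0,0,0,0,0],
  ],
)

```text
time_s: 9.25
eef_pos: [0.4417, -0.2515, 0.0757]
orientation: [[-0.255, 0.967, 0.001], [0.967, 0.255, -0.001], [-0.001, 0.001, -1.0]]
ft_force: [-0.4, -0.0, -1.1]
width: 0.615
grip_force: 42.8
```

Emit:
drive_tool(
  series=[
    [0,0,0.03,0,0],
    [0,0,0.02,0,0],
    [0,0,0,0,0],
  ],
)

```text
time_s: 9.62
eef_pos: [0.4414, -0.2515, 0.0724]
orientation: [[-0.255, 0.967, 0.0], [0.967, 0.255, -0.001], [-0.001, 0.0, -1.0]]
ft_force: [-1.5, 0.5, 4.3]
width: 0.615
grip_force: 43.3
```

Emit:
drive_tool(
  series=[
    [0,0,0,0,1],
    [0,0,0,0,1],
    [0,0,0,0,1],
    [0,0,0,0,1],
    [0,0,-0.4,0,1],
    [0,0,-0.6,0,1],
    [0,0,-0.7,0,1],
    [0,0,-0.3,0,1],
  ],
)

```text
time_s: 10.62
eef_pos: [0.4422, -0.2516, 0.1942]
orientation: [[-0.255, 0.967, 0.003], [0.967, 0.255, -0.002], [-0.002, 0.002, -1.0]]
ft_force: [0.2, -0.0, -0.1]
width: 1.003
grip_force: 0.0
```

```bash
python3 plan.py .5686 -.0314 .18 14.8
```

```text
t 10.62 p [ 0.4422 -0.2516  0.1942] tooly 14.77 tilt [ 0.0028 -0.0016] w 1.003 grip 0.0
shift units [3.013 2.973 0.236] rows>= 4.2 turn units -0.01
```

Emit:
drive_tool(
  series=[
    [0.4,0.4,0,0,1],
    [0.6,0.6,0,0,1],
    [0.6,0.6,0,0,1],
    [0.6,0.6,0,0,1],
    [0.6,0.55,0,0,1],
    [0.2,0.22,0.24,0,1],
    [0,0,0,0,1],
  ],
)

```text
time_s: 11.5
eef_pos: [0.5671, -0.0301, 0.1766]
orientation: [[-0.258, 0.966, -0.002], [0.966, 0.258, 0.001], [0.001, -0.002, -1.0]]
ft_force: [-0.0, -0.6, -0.4]
width: 0.996
grip_force: 0.0
```

```bash
python3 plan.py .5686 -.0314 .074 14.8;  python3 - <<'E'
from m import *
im=capture('top')
for a,c,m in blobs('top',im,(0,130,100),(8,255,255),(130,260,285,500),4)+blobs('top',im,(172,130,100),(180,255,255),(130,260,285,500),4):
    print(a,c,at('top',c,.089),at('top',c,.009))
E
```

```text
t 11.5 p [ 0.5671 -0.0301  0.1766] tooly 14.94 tilt [-0.0019  0.0009] w 0.996 grip 0.0
shift units [-0.029  0.021  1.71 ] rows>= 1.7 turn units 0.03
372 [186.1, 318.2] [0.5347 0.0402 0.089 ] [0.5472 0.033  0.009 ]
```

Emit:
drive_tool(
  series=[
    [-0.03,0.02,0.45,0,1],
    [0,0,0.45,0,1],
    [0,0,0.45,0,1],
    [0,0,0.36,0,1],
    [0,0,0,0,1],
    [0,0,0,0,0],
    [0,0,0,0,0],
    [0,0,0,0,0],
  ],
)

```text
time_s: 12.55
eef_pos: [0.57, -0.0337, 0.0764]
orientation: [[-0.255, 0.967, 0.002], [0.967, 0.255, -0.001], [-0.001, 0.001, -1.0]]
ft_force: [-1.4, -0.8, 4.9]
width: 0.621
grip_force: 41.1
```

Emit:
drive_tool(
  series=[
    [0,0,0,0,0],
    [0,0,0,0,0],
    [0,0,0,0,0],
  ],
)

```text
time_s: 12.92
eef_pos: [0.5699, -0.0337, 0.0764]
orientation: [[-0.255, 0.967, 0.002], [0.967, 0.255, -0.001], [-0.001, 0.001, -1.0]]
ft_force: [-1.3, -0.2, 4.9]
width: 0.618
grip_force: 41.1
```

Emit:
drive_tool(
  series=[
    [0,0,-0.3,0,0],
    [0,0,-0.5,0,0],
    [0,0,-0.6,0,0],
    [0,0,-0.6,0,0],
    [0,0,-0.5,0,0],
    [0,0,0,0,0],
  ],
)

```text
time_s: 13.68
eef_pos: [0.5708, -0.0329, 0.2282]
orientation: [[-0.255, 0.967, 0.006], [0.967, 0.255, -0.0], [-0.002, 0.005, -1.0]]
ft_force: [-0.5, -0.0, -2.4]
width: 0.612
grip_force: 43.3
```

```bash
python3 plan.py .4547 -.345 .2 ; python3 - <<'E'
from h import *
save('top','t2.png',(130,260,280,500),3.5)
E
```

```text
t 13.68 p [ 0.5708 -0.0329  0.2282] tooly 14.77 tilt [ 0.0057 -0.0004] w 0.612 grip 43.3
shift units [-4.535 -3.2    0.461] rows>= 5.6 turn units None
```

View pics/t2.png

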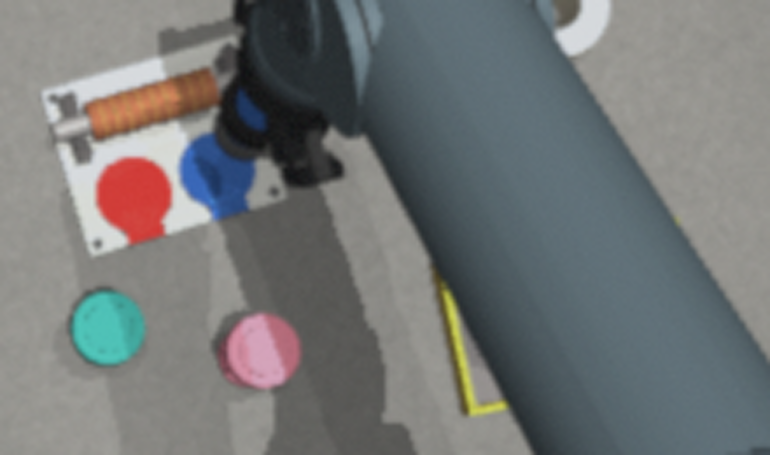

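The crop shows the roller still in its rests, both nests bare, and blue held. The tray is hidden by the arm. On to the tray's other half, passing above red, with blue's foot about 60 mm above red's top.

Emit:
drive_tool(
  series=[
    [-0.4,-0.3,0,0,0],
    [-0.6,-0.43,0,0,0],
    [-0.6,-0.43,0,0,0],
    [-0.6,-0.43,0,0,0],
    [-0.6,-0.42,0,0,0],
    [-0.6,-0.42,0,0,0],
    [-0.6,-0.42,0,0,0],
    [-0.53,-0.35,0.4,0,0],
  ],
)

```text
time_s: 14.72
eef_pos: [0.4523, -0.3469, 0.2009]
orientation: [[-0.254, 0.967, 0.001], [0.967, 0.254, -0.001], [-0.001, 0.001, -1.0]]
ft_force: [1.1, -1.4, -2.4]
width: 0.614
grip_force: 43.3
```

```bash
python3 plan.py .4547 -.345 .0735
```

```text
t 14.72 p [ 0.4523 -0.3469  0.2009] tooly 14.72 tilt [ 0.001  -0.0012] w 0.614 grip 43.3
shift units [0.024 0.045 2.123] rows>= 2.1 turn units None
```

Emit:
drive_tool(
  series=[
    [0,0.04,0.6,0,0],
    [0,0,0.6,0,0],
    [0,0,0.5,0,0],
    [0,0,0.3,0,0],
    [0,0,0.1,0,0],
    [0,0,0.05,0,0],
    [0,0,0,0,0],
  ],
)

```text
time_s: 15.6
eef_pos: [0.4558, -0.3448, 0.0728]
orientation: [[-0.255, 0.967, 0.001], [0.967, 0.255, -0.001], [-0.001, 0.001, -1.0]]
ft_force: [0.7, -0.3, -2.1]
width: 0.619
grip_force: 43.4
```

Emit:
drive_tool(
  series=[
    [0,0,0.02,0,0],
    [0,0,0.01,0,0],
    [0,0,0,0,0],
  ],
)

```text
time_s: 15.98
eef_pos: [0.456, -0.3452, 0.0724]
orientation: [[-0.255, 0.967, 0.002], [0.967, 0.255, -0.002], [-0.002, 0.001, -1.0]]
ft_force: [-3.5, 1.8, 12.2]
width: 0.618
grip_force: 44.8
```

Emit:
drive_tool(
  series=[
    [0,0,0,0,1],
    [0,0,0,0,1],
    [0,0,0,0,1],
    [0,0,0,0,1],
    [0,0,-0.4,0,1],
    [0,0,-0.6,0,1],
    [0,0,-0.7,0,1],
    [0,0,-0.3,0,1],
  ],
)

```text
time_s: 16.98
eef_pos: [0.4562, -0.3449, 0.1923]
orientation: [[-0.255, 0.967, 0.003], [0.967, 0.255, -0.002], [-0.003, 0.002, -1.0]]
ft_force: [0.2, -0.4, -0.6]
width: 1.002
grip_force: 0.0
```

```bash
python3 plan.py .617 .018 .15 14.8; python3 - <<'E'
from m import *
im=capture('top')
box=(130,215,285,370)
for d in outline_of('roller','top')[:3]:
    r=cv2.minAreaRect(cv2.findNonZero(d['pixels'].astype(np.uint8))); b=[at('top',p[::-1],.035) for p in cv2.boxPoints(r)]
    print('roller',round(d['conf'],2),np.mean(b,0),[np.round(b[i+1]-b[i],3)[:2].tolist() for i in(0,1)])
for nm,lo,hi in(('red',(0,130,100),(5,255,255)),('red',(172,130,100),(180,255,255)),('blue',(105,120,60),(125,255,255)),('copper',(6,100,60),(18,255,255))):
    for a,c,m in blobs('top',im,lo,hi,box,50):
        r=cv2.minAreaRect(cv2.findNonZero(m.astype(np.uint8)))
        print(nm,a,c,at('top',c,.009),at('top',c,.04),np.round(r,1) if 0 else r)
save('side','s3.png',(110,220,220,400),4)
E
```

```text
t 16.98 p [ 0.4562 -0.3449  0.1923] tooly 14.77 tilt [ 0.0027 -0.0019] w 1.002 grip 0.0
shift units [5.166 4.132 0.7  ] rows>= 6.7 turn units -0.01
roller 0.91 [0.61505  0.022075 0.035   ] [[0.042, -0.151], [-0.031, -0.008]]
red 369 [186.1, 318.1] [0.5472 0.0333 0.009 ] [0.5424 0.036  0.04  ] ((318.0, 186.5), (23.0, 20.0), 90.0)
blue 371 [178.9, 341.9] [ 0.5659 -0.0323  0.009 ] [ 0.5606 -0.0279  0.04  ] ((342.0, 179.5), (23.0, 20.0), 90.0)
copper 380 [159.2, 323.3] [0.6214 0.0169 0.009 ] [0.6148 0.0201 0.04  ] ((323.3247985839844, 159.11361694335938), (10.479999542236328, 36.79999923706055), 73.73979187011719)
```

View pics/s3.png

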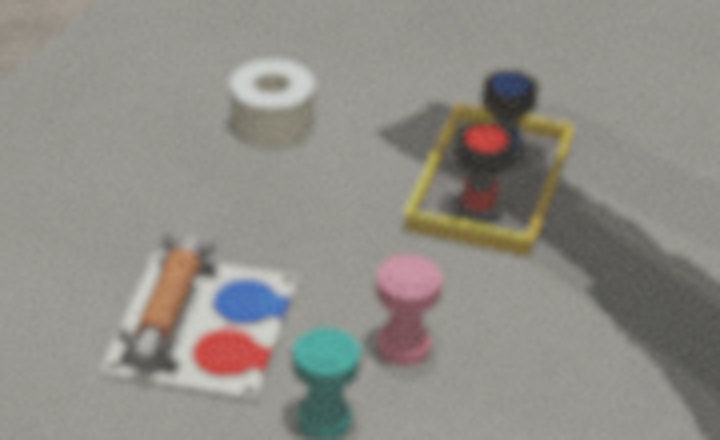

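The side crop shows both screws upright in the tray, red at about (487,170) and blue at (510,100), with the roller still in the station. Next is the roller.

Emit:
drive_tool(
  series=[
    [0.5,0.4,0,0,1],
    [0.75,0.6,0,0,1],
    [0.75,0.6,0,0,1],
    [0.75,0.6,0,0,1],
    [0.75,0.6,0,0,0.75],
    [0.75,0.6,0,0,0.75],
    [0.7,0.55,0,0,0.75],
    [0.22,0.18,0.6,0,0.75],
  ],
)

```text
time_s: 18.12
eef_pos: [0.6176, 0.0242, 0.1541]
orientation: [[-0.26, 0.966, 0.004], [0.966, 0.26, 0.003], [0.002, 0.004, -1.0]]
ft_force: [0.2, -1.4, -0.4]
width: 0.75
grip_force: 0.0
```

```bash
python3 plan.py .616 .019 .023 15
```

```text
t 18.12 p [0.6176 0.0242 0.1541] tooly 15.07 tilt [0.0036 0.003 ] w 0.75 grip 0.0
shift units [-0.081 -0.057  2.185] rows>= 2.2 turn units 0.01
```

Emit:
drive_tool(
  series=[
    [-0.08,-0.06,0.5,0,0.75],
    [0,0,0.5,0,0.75],
    [0,0,0.5,0,0.75],
    [0,0,0.4,0,0.75],
    [0,0,0.2,0,0.75],
    [0,0,0,0,0.75],
  ],
)

```text
time_s: 18.88
eef_pos: [0.6122, 0.0132, 0.0265]
orientation: [[-0.255, 0.967, -0.003], [0.967, 0.255, -0.0], [0.001, -0.003, -1.0]]
ft_force: [-0.6, 1.1, 0.4]
width: 0.75
grip_force: 0.0
```

```bash
python3 plan.py .616 .019 .023 15
```

```text
t 18.88 p [0.6122 0.0132 0.0265] tooly 14.79 tilt [-0.003  -0.0001] w 0.75 grip 0.0
shift units [0.077 0.087 0.059] rows>= 0.1 turn units -0.04
```

Emit:
drive_tool(
  series=[
    [0.08,0.08,0.05,0,0.75],
    [0,0,0,0,0.75],
    [0,0,0,0,0],
    [0,0,0,0,0],
    [0,0,0,0,0],
    [0,0,0,0,0],
    [0,0,0,0,0],
  ],
  squeeze=40,
)

```text
time_s: 19.75
eef_pos: [0.6171, 0.0189, 0.0256]
orientation: [[-0.255, 0.967, 0.001], [0.967, 0.255, -0.0], [-0.0, 0.0, -1.0]]
ft_force: [-1.8, 0.7, 5.4]
width: 0.357
grip_force: 39.3
```

Emit:
drive_tool(
  series=[
    [0,0,-0.2,0,0],
    [0,0,-0.4,0,0],
    [0,0,-0.6,0,0],
    [0,0,-0.6,0,0],
    [0,0,-0.6,0,0],
    [0,0,-0.4,0,0],
    [0,0,0,0,0],
  ],
)

```text
time_s: 20.62
eef_pos: [0.6176, 0.0192, 0.1947]
orientation: [[-0.255, 0.967, 0.003], [0.967, 0.255, 0.0], [-0.001, 0.003, -1.0]]
ft_force: [0.4, -0.3, -5.3]
width: 0.364
grip_force: 40.5
```

Emit:
drive_tool(
  series=[
    [0,0,0,0.95,0],
    [0,0,0,0.95,0],
    [0,0,0,0.9,0],
    [0,0,0,0,0],
  ],
)

```text
time_s: 21.12
eef_pos: [0.6156, 0.0189, 0.1913]
orientation: [[-0.014, 1.0, -0.003], [1.0, 0.014, -0.0], [-0.0, -0.003, -1.0]]
ft_force: [0.0, -0.2, -4.7]
width: 0.357
grip_force: 40.5
```

```bash
python3 plan.py .4712 .3205 .16 .7; python3 - <<'E'
from m import *
im=save('side','s4.png',(110,330,170,410),3)
E
```

```text
t 21.12 p [0.6156 0.0189 0.1913] tooly 0.82 tilt [-0.0031 -0.0004] w 0.357 grip 40.5
shift units [ 5.06  -2.333  0.527] rows>= 5.6 turn units 0.02
```

View pics/s4.png

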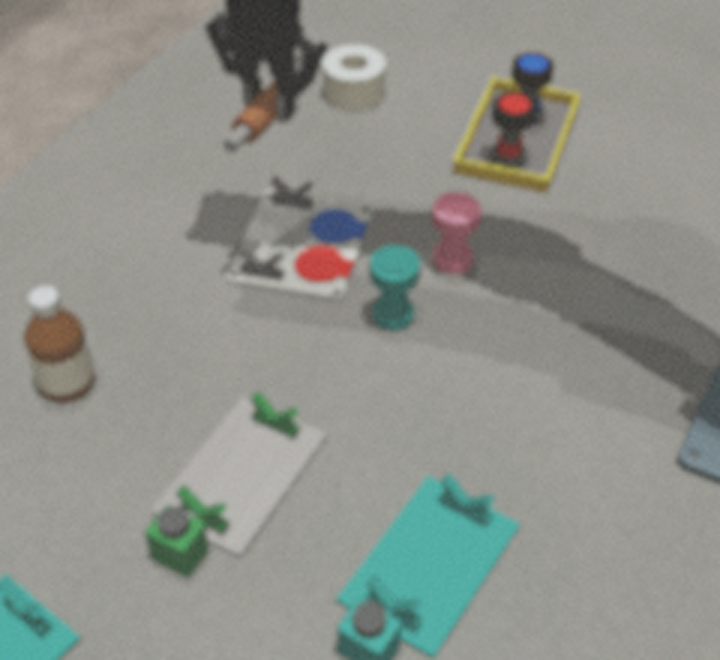

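The side crop shows the roller held level, its near journal tip at crop (233,142). The green-rest mount is empty at (240,475).

Emit:
drive_tool(
  series=[
    [0.5,-0.23,0,0,0],
    [0.75,-0.35,0,0,0],
    [0.75,-0.35,0,0,0],
    [0.75,-0.35,0,0,0],
    [0.75,-0.35,0,0,0],
    [0.75,-0.35,0,0,0],
    [0.6,-0.26,0,0,0],
    [0.21,-0.09,0.3,0,0],
  ],
)

```text
time_s: 22.18
eef_pos: [0.4718, 0.3245, 0.1757]
orientation: [[-0.019, 1.0, 0.001], [1.0, 0.019, 0.003], [0.003, 0.001, -1.0]]
ft_force: [0.2, -0.9, -4.2]
width: 0.359
grip_force: 40.6
```

Emit:
drive_tool(
  series=[
    [0,0,0.5,0,0],
    [0,0,0,0,0],
  ],
)

```text
time_s: 22.42
eef_pos: [0.4715, 0.3183, 0.1421]
orientation: [[-0.014, 1.0, -0.005], [1.0, 0.014, -0.005], [-0.004, -0.005, -1.0]]
ft_force: [0.3, -1.4, -5.7]
width: 0.362
grip_force: 40.9
```

```bash
python3 plan.py .4712 .3205 .08 .7; python3 - <<'E'
from m import *
print('tip earlier',at('side',(110+142/3,170+233/3),.198))
im=save('side','s5.png',(190,320,180,330),5)
for a,c,_ in blobs('side',im,(50,120,30),(75,255,255),(0,130,0,150),20): c=[c[0]+190,c[1]+180];print('green',a,c,at('side',c,.03))
M=np.array([.4712,.3205,0]);y=np.array([-.0122,.9999,0]);x=np.array([.9999,.0122,0])
for s in(1,-1):
  for t in(1,-1):
    P=M+y*.064*s+x*.021*t+[0,0,.042];q=proj('side',P);print('tip',s,t,q,((q-[190,180])*5).round(0))
E
```

```text
t 22.43 p [0.4715 0.3183 0.1421] tooly 0.78 tilt [-0.005  -0.0045] w 0.362 grip 40.9
shift units [4.200e-02 1.000e-03 1.034e+00] rows>= 1.0 turn units 0.02
tip earlier [0.6132 0.0923 0.198 ]
tip 1 1 [272.3 230.9] [412. 255.]
tip 1 -1 [278.4 243.7] [442. 318.]
tip -1 1 [241.1 255.2] [255. 376.]
tip -1 -1 [246.3 267.4] [282. 437.]
```

View pics/s5.png

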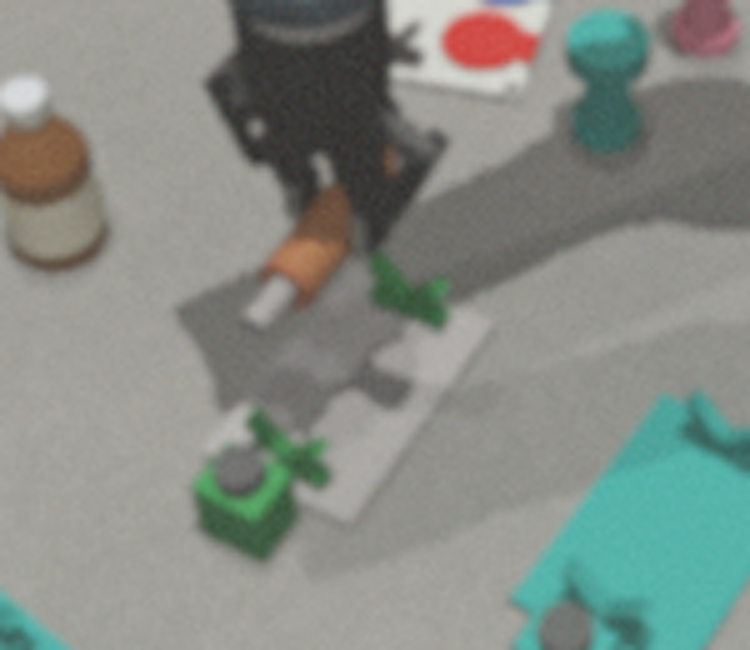

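The side crop shows the roller above the mount, and the rest tips lie where I predicted them, within about 1 px.

Emit:
drive_tool(
  series=[
    [0.06,0,0.5,0,0],
    [0,0,0.4,0,0],
    [0,0,0.1,0,0],
    [0,0,0,0,0],
  ],
)

```text
time_s: 22.98
eef_pos: [0.4736, 0.3244, 0.0858]
orientation: [[-0.013, 1.0, 0.001], [1.0, 0.013, 0.0], [0.0, 0.001, -1.0]]
ft_force: [-0.6, 0.3, -4.9]
width: 0.355
grip_force: 40.9
```

```bash
python3 plan.py .4712 .3215 .026 .7; python3 - <<'E'
from m import *
im=capture('side')
bl=max(blobs('side',im,(4,110,60),(18,255,255),(215,280,215,275),20),key=lambda b:b[0]);print(bl[:2])
E
```

```text
t 22.98 p [0.4736 0.3244 0.0858] tooly 0.74 tilt [0.0008 0.0005] w 0.355 grip 40.9
shift units [-0.048 -0.042  0.997] rows>= 1.0 turn units 0.01
(95, [255.7, 240.7])
```

Emit:
drive_tool(
  series=[
    [-0.02,-0.04,0.4,0,0],
    [0,0,0.35,0,0],
    [0,0,0.12,0,0],
    [0,0,0.05,0,0],
    [0,0,0.03,0,0],
    [0,0,0,0,0],
  ],
)

```text
time_s: 23.78
eef_pos: [0.4708, 0.3234, 0.0284]
orientation: [[-0.013, 1.0, 0.0], [1.0, 0.013, 0.0], [0.0, 0.0, -1.0]]
ft_force: [0.2, -0.4, -5.2]
width: 0.359
grip_force: 40.9
```

Emit:
drive_tool(
  series=[
    [0,0,0.02,0,0],
    [0,0,0.02,0,0],
    [0,0,0,0,0],
  ],
)

```text
time_s: 24.15
eef_pos: [0.4713, 0.3235, 0.0265]
orientation: [[-0.012, 1.0, 0.001], [1.0, 0.012, 0.001], [0.001, 0.001, -1.0]]
ft_force: [0.0, -0.7, 4.4]
width: 0.358
grip_force: 41.8
```

The force rose from -5 N to +4 N at the expected height, so the roller is seated. I'll release it and lift.

Emit:
drive_tool(
  series=[
    [0,0,0,0,0.75],
    [0,0,0,0,0.75],
    [0,0,0,0,0.75],
    [0,0,-0.2,0,0.75],
    [0,0,-0.5,0,0.75],
    [0,0,-0.7,0,0.75],
    [0,0,-0.7,0,1],
    [0,0,-0.6,0,1],
  ],
)

```text
time_s: 25.15
eef_pos: [0.4707, 0.3234, 0.1902]
orientation: [[-0.014, 1.0, 0.001], [1.0, 0.014, 0.001], [0.001, 0.001, -1.0]]
ft_force: [1.2, 0.6, 0.5]
width: 1.0
grip_force: 0.0
```

```bash
python3 plan.py .4558 -.345 .19 14.8; python3 - <<'E'
from m import *
save('side','s6.png',(190,320,180,330),4)
im=capture('top')
b=[x for x in blobs('top',im,(5,100,60),(18,255,255),(190,245,180,250),30)]
for a,c,m in b:
    print('roller',a,c,at('top',c,.038),cv2.minAreaRect(cv2.findNonZero(m.astype(np.uint8))))
for nm,lo,hi in(('red',(0,130,80),(5,255,255)),('red',(172,130,80),(180,255,255)),('blue',(105,120,50),(125,255,255))):
    for a,c,m in blobs('top',im,lo,hi,(170,265,390,500),20): print(nm,a,c,at('top',c,.089))
E
```

```text
t 25.15 p [0.4707 0.3234 0.1902] tooly 0.79 tilt [0.0013 0.0009] w 1.0 grip 0.0
shift units [-1.1136e+01 -4.0100e-01 -7.0000e-03] rows>= 11.1 turn units -2.8
red 179 [220.7, 433.9] [ 0.4405 -0.2516  0.089 ]
blue 185 [214.3, 469.7] [ 0.4551 -0.3442  0.089 ]
blue 22 [218.1, 455.6] [ 0.4461 -0.3075  0.089 ]
```

View pics/s6.png

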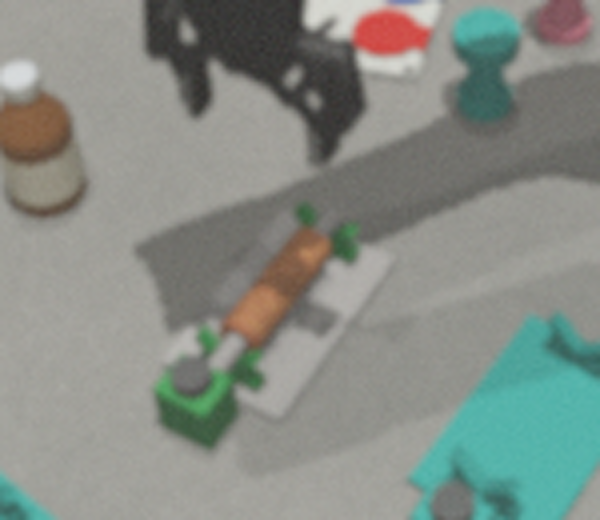

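The side crop shows the roller lying in both green rests, its journals between the V tips at (225,345) and (325,225). I'll confirm that from the top once the arm is clear. Next I fetch blue.

Emit:
drive_tool(
  series=[
    [-0.5,0,0,0,1],
    [-0.9,0,0,0,1],
    [-0.95,-0.04,0,0,1],
    [-0.95,-0.04,0,0,1],
    [-0.95,-0.04,0,0,1],
    [-0.95,-0.04,0,0,1],
    [-0.95,-0.04,0,0,1],
    [-0.95,-0.04,0,0,1],
  ],
)

```text
time_s: 26.25
eef_pos: [0.4614, -0.1047, 0.1878]
orientation: [[-0.014, 1.0, 0.0], [1.0, 0.014, -0.0], [-0.0, 0.0, -1.0]]
ft_force: [0.7, 0.7, -0.2]
width: 1.0
grip_force: 0.0
```

Emit:
drive_tool(
  series=[
    [-0.95,-0.04,0,0,1],
    [-0.95,-0.04,0,0,1],
    [-0.9,-0.04,0,0,1],
    [-0.9,-0.04,0,0,1],
    [-0.3,0,0,-0.9,1],
    [0,0,0,-0.95,1],
    [0,0,0,-0.95,1],
    [0,0,0,0,1],
  ],
)

```text
time_s: 27.25
eef_pos: [0.4552, -0.3429, 0.1875]
orientation: [[-0.254, 0.967, -0.0], [0.967, 0.254, 0.001], [0.001, -0.0, -1.0]]
ft_force: [-0.2, -0.4, -0.6]
width: 0.999
grip_force: 0.0
```

```bash
python3 plan.py .4555 -.3446 .071 14.8; python3 - <<'E'
from m import *
im=save('top','t3.png',(180,250,150,260),5)
for a,c,m in blobs('top',im,(5,100,60),(18,255,255),(0,70,0,110),30):
    c=[c[0]+180,c[1]+150];print('roller',a,c,at('top',c,.038),cv2.minAreaRect(cv2.findNonZero(m.astype(np.uint8))))
E
```

```text
t 27.25 p [ 0.4552 -0.3429  0.1875] tooly 14.73 tilt [-0.0004  0.0005] w 0.999 grip 0.0
shift units [-0.03  -0.002  1.941] rows>= 1.9 turn units -0.01
roller 409 [215.2, 209.0] [0.4705 0.3255 0.038 ] ((59.0, 35.0), (10.0, 38.0), 90.0)
```

View pics/t3.png

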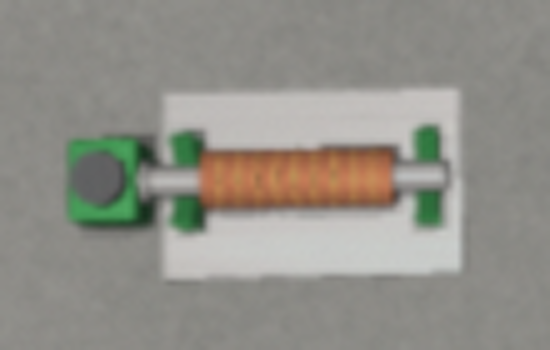

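The top crop shows the roller in both green rests, body between columns 202 and 395 and about 5 mm toward the housing, which is within tolerance. Now I grip blue.

Emit:
drive_tool(
  series=[
    [-0.03,0,0.5,0,1],
    [0,0,0.5,0,1],
    [0,0,0.5,0,1],
    [0,0,0.43,0,1],
    [0,0,0,0,1],
    [0,0,0,0,0],
    [0,0,0,0,0],
    [0,0,0,0,0],
  ],
)

```text
time_s: 28.3
eef_pos: [0.4567, -0.3456, 0.0735]
orientation: [[-0.254, 0.967, 0.002], [0.967, 0.254, -0.002], [-0.002, 0.001, -1.0]]
ft_force: [-1.0, 0.3, 6.8]
width: 0.615
grip_force: 41.5
```

Emit:
drive_tool(
  series=[
    [0,0,0,0,0],
    [0,0,0,0,0],
    [0,0,0,0,0],
  ],
)

```text
time_s: 28.68
eef_pos: [0.4567, -0.3455, 0.0735]
orientation: [[-0.254, 0.967, 0.002], [0.967, 0.254, -0.002], [-0.002, 0.001, -1.0]]
ft_force: [-1.5, 0.5, 6.4]
width: 0.619
grip_force: 41.5
```

Emit:
drive_tool(
  series=[
    [0,0,-0.3,0,0],
    [0,0,-0.5,0,0],
    [0,0,-0.6,0,0],
    [0,0,-0.6,0,0],
    [0,0,-0.5,0,0],
    [0,0,0,0,0],
  ],
)

```text
time_s: 29.42
eef_pos: [0.4574, -0.3456, 0.2252]
orientation: [[-0.255, 0.967, 0.005], [0.967, 0.255, -0.003], [-0.005, 0.004, -1.0]]
ft_force: [-0.1, 0.6, -2.6]
width: 0.622
grip_force: 43.2
```

```bash
python3 plan.py .5685 -.0316 .18 14.8
```

```text
t 29.43 p [ 0.4574 -0.3456  0.2252] tooly 14.76 tilt [ 0.0046 -0.0035] w 0.622 grip 43.2
shift units [4.593 3.121 0.743] rows>= 5.6 turn units -0.01
```

Emit:
drive_tool(
  series=[
    [0.4,0.27,0,0,0],
    [0.6,0.41,0,0,0],
    [0.6,0.41,0,0,0],
    [0.6,0.41,0,0,0],
    [0.6,0.41,0,0,0],
    [0.6,0.41,0,0,0],
    [0.6,0.41,0,0,0],
    [0.5,0.33,0,0,0],
  ],
)

```text
time_s: 30.42
eef_pos: [0.5641, -0.035, 0.2209]
orientation: [[-0.256, 0.967, -0.002], [0.967, 0.256, 0.0], [0.001, -0.002, -1.0]]
ft_force: [0.9, -1.2, -2.8]
width: 0.62
grip_force: 43.1
```

Emit:
drive_tool(
  series=[
    [0.08,0.06,0.4,0,0],
    [0,0,0.4,0,0],
    [0,0,0.4,0,0],
    [0,0,0.3,0,0],
    [0,0,0,0,0],
    [0,0,0,0,0],
  ],
)

```text
time_s: 31.18
eef_pos: [0.5674, -0.0313, 0.1325]
orientation: [[-0.255, 0.967, 0.001], [0.967, 0.255, 0.0], [-0.0, 0.001, -1.0]]
ft_force: [0.0, 0.6, -2.1]
width: 0.615
grip_force: 43.0
```

```bash
python3 plan.py .569 -.032 .0775 14.8
```

```text
t 31.18 p [ 0.5674 -0.0313  0.1325] tooly 14.77 tilt [0.001  0.0001] w 0.615 grip 43.0
shift units [-0.017  0.022  0.917] rows>= 0.9 turn units -0.01
```

Emit:
drive_tool(
  series=[
    [-0.02,0.03,0.4,0,0],
    [0,0,0.3,0,0],
    [0,0,0.12,0,0],
    [0,0,0.05,0,0],
    [0,0,0.02,0,0],
    [0,0,0,0,0],
  ],
)

```text
time_s: 31.92
eef_pos: [0.5693, -0.0321, 0.0789]
orientation: [[-0.255, 0.967, 0.001], [0.967, 0.255, -0.0], [-0.0, 0.001, -1.0]]
ft_force: [0.1, 0.5, -2.0]
width: 0.617
grip_force: 43.2
```

Emit:
drive_tool(
  series=[
    [0,0,0.02,0,0],
    [0,0,0.01,0,0],
    [0,0,0,0,0],
  ],
)

```text
time_s: 32.3
eef_pos: [0.5693, -0.0321, 0.0775]
orientation: [[-0.255, 0.967, 0.001], [0.967, 0.255, -0.0], [-0.001, 0.001, -1.0]]
ft_force: [-2.0, 0.2, 4.6]
width: 0.618
grip_force: 43.9
```

The force shows contact at the expected height, so I release blue and go for red.

Emit:
drive_tool(
  series=[
    [0,0,0,0,1],
    [0,0,0,0,1],
    [0,0,0,0,1],
    [0,0,0,0,1],
    [0,0,-0.4,0,1],
    [0,0,-0.6,0,1],
    [0,0,-0.7,0,1],
    [0,0,-0.3,0,1],
  ],
)

```text
time_s: 33.3
eef_pos: [0.5701, -0.032, 0.1989]
orientation: [[-0.255, 0.967, 0.003], [0.967, 0.255, -0.0], [-0.001, 0.003, -1.0]]
ft_force: [-0.1, 0.0, -0.3]
width: 0.999
grip_force: 0.0
```

```bash
python3 plan.py .4408 -.2516 .18 14.8
```

```text
t 33.3 p [ 0.5701 -0.032   0.1989] tooly 14.77 tilt [ 0.0033 -0.0002] w 0.999 grip 0.0
shift units [-2.99  -3.018  0.309] rows>= 4.3 turn units -0.01
```

Emit:
drive_tool(
  series=[
    [-0.4,-0.4,0,0,1],
    [-0.6,-0.6,0,0,1],
    [-0.6,-0.6,0,0,1],
    [-0.6,-0.6,0,0,1],
    [-0.55,-0.55,0,0,1],
    [-0.24,-0.27,0.3,0,1],
    [0,0,0,0,1],
    [0,0,0,0,1],
  ],
)

```text
time_s: 34.3
eef_pos: [0.4402, -0.2506, 0.1788]
orientation: [[-0.256, 0.967, 0.0], [0.967, 0.256, 0.001], [0.001, 0.001, -1.0]]
ft_force: [-0.5, 0.3, 0.4]
width: 1.001
grip_force: 0.0
```

```bash
python3 plan.py .4408 -.2516 .071 14.8
```

```text
t 34.3 p [ 0.4402 -0.2506  0.1788] tooly 14.85 tilt [0.0004 0.0008] w 1.001 grip 0.0
shift units [-0.02   0.003  1.796] rows>= 1.8 turn units 0.01
```

Emit:
drive_tool(
  series=[
    [-0.02,0,0.5,0,1],
    [0,0,0.5,0,1],
    [0,0,0.5,0,1],
    [0,0,0.28,0,1],
    [0,0,0,0,1],
    [0,0,0,0,0],
    [0,0,0,0,0],
    [0,0,0,0,0],
  ],
)

```text
time_s: 35.3
eef_pos: [0.4407, -0.2534, 0.0732]
orientation: [[-0.255, 0.967, 0.002], [0.967, 0.255, -0.001], [-0.002, 0.002, -1.0]]
ft_force: [-0.6, 0.7, 5.9]
width: 0.62
grip_force: 41.0
```

Emit:
drive_tool(
  series=[
    [0,0,0,0,0],
    [0,0,0,0,0],
    [0,0,0,0,0],
  ],
)

```text
time_s: 35.67
eef_pos: [0.4407, -0.2534, 0.0732]
orientation: [[-0.255, 0.967, 0.002], [0.967, 0.255, -0.001], [-0.002, 0.002, -1.0]]
ft_force: [-0.5, 0.3, 5.3]
width: 0.619
grip_force: 41.0
```

Emit:
drive_tool(
  series=[
    [0,0,-0.3,0,0],
    [0,0,-0.5,0,0],
    [0,0,-0.6,0,0],
    [0,0,-0.6,0,0],
    [0,0,-0.5,0,0],
    [0,0,0,0,0],
  ],
)

```text
time_s: 36.42
eef_pos: [0.4412, -0.2536, 0.2251]
orientation: [[-0.255, 0.967, 0.005], [0.967, 0.255, -0.003], [-0.004, 0.004, -1.0]]
ft_force: [0.5, 0.5, -2.0]
width: 0.616
grip_force: 43.0
```

```bash
python3 plan.py .5507 .0342 .22 14.8
```

```text
t 36.42 p [ 0.4412 -0.2536  0.2251] tooly 14.76 tilt [ 0.0048 -0.0032] w 0.616 grip 43.0
shift units [4.174 2.986 0.079] rows>= 5.1 turn units -0.01
```

Emit:
drive_tool(
  series=[
    [0.4,0.3,0,0,0],
    [0.6,0.43,0,0,0],
    [0.6,0.43,0,0,0],
    [0.6,0.43,0,0,0],
    [0.6,0.43,0,0,0],
    [0.6,0.43,0,0,0],
    [0.5,0.36,0,0,0],
    [0.26,0.17,0,0,0],
  ],
)

```text
time_s: 37.42
eef_pos: [0.5487, 0.0361, 0.2213]
orientation: [[-0.257, 0.966, -0.001], [0.966, 0.257, 0.001], [0.001, -0.001, -1.0]]
ft_force: [-1.3, -0.1, -2.1]
width: 0.616
grip_force: 42.9
```

Emit:
drive_tool(
  series=[
    [0,0,0.4,0,0],
    [0,0,0.4,0,0],
    [0,0,0.4,0,0],
    [0,0,0.3,0,0],
    [0,0,0,0,0],
    [0,0,0,0,0],
  ],
)

```text
time_s: 38.17
eef_pos: [0.5496, 0.0339, 0.1325]
orientation: [[-0.255, 0.967, 0.001], [0.967, 0.255, 0.0], [-0.0, 0.001, -1.0]]
ft_force: [0.0, 0.2, -1.5]
width: 0.618
grip_force: 42.9
```

```bash
python3 plan.py .551 .033 .0775 14.8
```

```text
t 38.17 p [0.5496 0.0339 0.1325] tooly 14.75 tilt [0.001  0.0001] w 0.618 grip 42.9
shift units [-0.021  0.018  0.917] rows>= 0.9 turn units -0.01
```

Emit:
drive_tool(
  series=[
    [-0.02,0.02,0.4,0,0],
    [0,0,0.3,0,0],
    [0,0,0.12,0,0],
    [0,0,0.05,0,0],
    [0,0,0.02,0,0],
    [0,0,0,0,0],
  ],
)

```text
time_s: 38.92
eef_pos: [0.5508, 0.0332, 0.0789]
orientation: [[-0.255, 0.967, 0.001], [0.967, 0.255, 0.0], [-0.0, 0.001, -1.0]]
ft_force: [1.1, -0.8, -2.8]
width: 0.614
grip_force: 42.9
```

Emit:
drive_tool(
  series=[
    [0,0,0.02,0,0],
    [0,0,0.01,0,0],
    [0,0,0,0,0],
  ],
)

```text
time_s: 39.3
eef_pos: [0.5508, 0.0332, 0.0772]
orientation: [[-0.255, 0.967, 0.001], [0.967, 0.255, -0.0], [-0.0, 0.0, -1.0]]
ft_force: [-0.6, -0.7, 4.5]
width: 0.619
grip_force: 43.6
```

Red is seated. I'll release it, lift, and back off toward the tray side for a clear view.

Emit:
drive_tool(
  series=[
    [0,0,0,0,1],
    [0,0,0,0,1],
    [0,0,0,0,1],
    [0,0,0,0,1],
    [0,0,-0.4,0,1],
    [0,0,-0.6,0,1],
    [0,0,-0.7,0,1],
    [0,0,-0.5,0,1],
  ],
)

```text
time_s: 40.3
eef_pos: [0.5509, 0.0333, 0.2105]
orientation: [[-0.255, 0.967, 0.001], [0.967, 0.255, 0.0], [-0.0, 0.001, -1.0]]
ft_force: [0.3, -0.8, -0.4]
width: 1.001
grip_force: 0.0
```

Emit:
drive_tool(
  series=[
    [-0.5,-0.2,0,0,1],
    [-0.8,-0.3,0,0,1],
    [-0.8,-0.3,0,0,1],
    [-0.8,-0.3,0,0,1],
    [-0.8,-0.3,0,0,1],
    [-0.8,-0.3,0,0,1],
    [-0.5,-0.2,0,0,1],
    [0,0,0,0,1],
  ],
)

```text
time_s: 41.3
eef_pos: [0.5155, -0.2895, 0.2083]
orientation: [[-0.25, 0.968, -0.001], [0.968, 0.25, -0.001], [-0.001, -0.001, -1.0]]
ft_force: [-0.1, 0.6, -0.2]
width: 0.999
grip_force: 0.0
```

```bash
python3 - <<'E'
from m import *
im=save('top','t4.png',(120,250,150,380),3)
im=capture('top')
for nm,lo,hi in(('red',(0,130,80),(5,255,255)),('red',(172,130,80),(180,255,255)),('blue',(105,120,50),(125,255,255)),('copper',(6,100,60),(18,255,255))):
    for a,c,m in blobs('top',im,lo,hi,(120,250,180,380),20): print(nm,a,c,at('top',c,.093),at('top',c,.038))
save('side','s7.png',(150,240,230,330),6)
E
```

```text
red 172 [179.5, 319.9] [0.551  0.0357 0.093 ] [0.5604 0.0306 0.038 ]
red 105 [192.4, 317.9] [0.5179 0.0417 0.093 ] [0.5258 0.0369 0.038 ]
blue 175 [172.6, 345.4] [ 0.5677 -0.03    0.093 ] [ 0.5778 -0.0381  0.038 ]
blue 96 [184.9, 341.2] [ 0.5361 -0.0182  0.093 ] [ 0.5448 -0.0258  0.038 ]
copper 262 [130.8, 212.8] [0.6824 0.3072 0.093 ] [0.6978 0.3145 0.038 ]
copper 410 [215.1, 209.0] [0.4653 0.3177 0.093 ] [0.4707 0.3255 0.038 ]
```

View pics/t4.png

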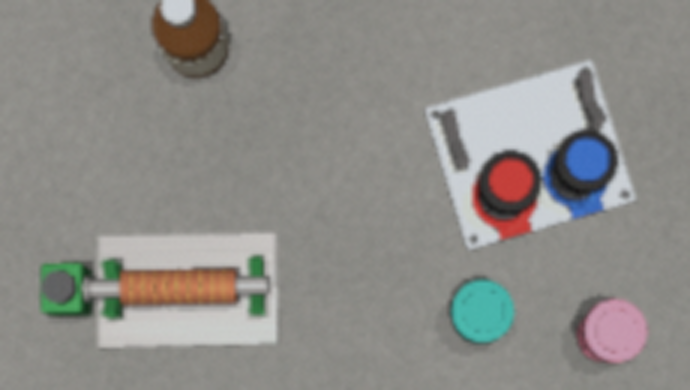

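View pics/s7.png

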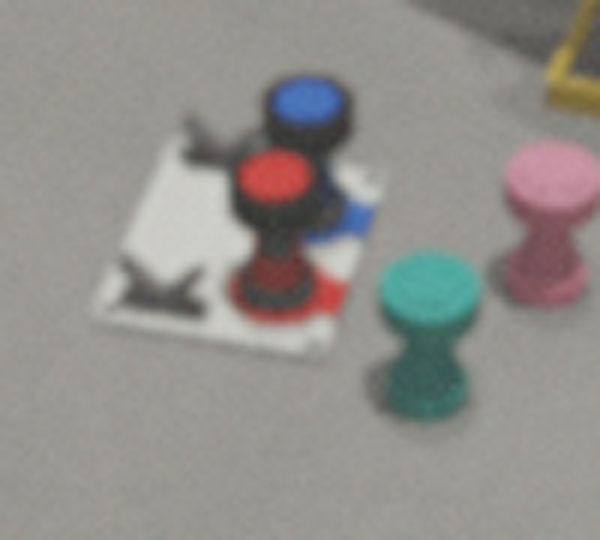

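The top crop shows the roller in both green rests. Each screw stands upright within about 2 mm of its starting spot on its own disc, and the side crop agrees. I'm handing it in.

```bash
python3 -c "from bench import job_done;print(job_done())"
```

```text
the job is handed in; nothing more can be done
None
```

The job is handed in at about 41 s: the roller lies in both green V rests, each screw stands upright within about 2 mm of its starting spot on its own disc, and the label roll and cleaner were not touched; the call returned no verdict.

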